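# Load the test kiln, ease its heavy lid shut and switch it on

## Task

Stand the unglazed grey-brown clay cup upright on the floor of the little kiln, then lower the kiln's heavy lid gently until it is fully shut: do not let it drop or slam. Then switch the kiln on by pushing the red-tipped power lever all the way over, and leave the white and blue glazed cups where they stand.

Things in the scene. Friction and masses are not known exactly. Their poses are not given: they have to be found in the camera images.
- kiln: Low table-top test kiln, fixed: open cream firebrick tub in an aluminium jacket, 180 (x) by 240 (y) mm, 100 mm high. Its open chamber is 130 (x) by 190 (y) mm; floor 25 mm, rim 100 mm above the table. Origin: centre of its underside, on the table. x is level and points from the handle side (front, roughly facing the robot) to the hinge side; z is up.
- kiln_hinge (a point): Middle of the lid's hinge line: on the kiln's far (+x) top edge, 90 mm from the kiln's centre and 100 mm above the table. The hinge line runs along the kiln's y.
- lid (a joint): Lid angle, rad: 0 = shut on the rim, 1.57 = upright; starts at 1.42 to 1.65 (stop at 1.75). Its stiff hinge (friction about 0.45 N m) holds it where it is left only above about 1 rad; lower down it falls shut and slams unless something bears its weight all the way (2 to 4 N at the handle). Under 0.5 rad/s is gentle; 1.5 rad/s or more in the last 0.4 rad is a slam.
- lid_mid (a point): Centre of the lid slab, cream firebrick with an aluminium top: 180 x 240 mm, 40 mm thick, about 0.85 kg; 90 mm from the hinge line.
- lid_handle (a point): Centre of the lid's handle, moving with the lid: a round black bar 14 mm thick, 110 mm long, parallel to the hinge, on a steel arm at each end. It lies 220 mm from the hinge line and 20 mm above the lid's underside; 33 mm are free between bar and lid edge, room for one finger. Lid shut: 120 mm above the table, 130 mm in front of the kiln's centre; lid upright: 320 mm up.
- clay_cup_mid (a point): Centre, half-way up, of the loose unglazed grey-brown clay cup to be fired: round, open on top, 56 mm across at the rim, 50 mm at the foot, 68 mm high, wall 5 mm, about 0.16 kg. Starts upright on the table left of the kiln; its place among the three cups varies. z runs up the cup's axis.
- white_cup_mid (a point): Centre, half-way up, of a white glazed cup of the same shape. Not to be disturbed.
- blue_cup_mid (a point): Centre, half-way up, of a dark blue glazed cup of the same shape. Not to be disturbed.
- control_box: Blue control box, fixed on the table right of the kiln, 130 (x) x 90 (y) x 50 mm high; on it a 70 x 50 x 25 mm grey block carries the power lever. Origin: centre of its underside. The lever swings towards the box's +x (roughly away from the robot) to switch on.
- power (a joint): Power lever angle in rad: 0 = off (leaning back to the box's -x), 1.0 = fully over = on (leaning to its +x). It stays where it is left; about 1 N at the tip moves it.
- power_tip (a point): Centre of the red ball (26 mm across) at the end of the 80 mm steel power lever, 142 mm above the table at either end of its swing and 152 mm half-way. The pivot is over the box's centre, 72 mm above the table.
Not all that is in view belongs to the job. Leave any green or purple look-alike of the part that bears clay_cup_mid alone.

How it is judged:
By the outcome, as a careful person would: the job done as asked, in the order asked, and still so for the second after the job is handed in, with the robot touching nothing.
It also fails if it takes over 72 s, if anything falls off the work surface, if the arm or the gripper's body presses on something with over 40 N, if the wrist force passes 120 N, or if a joint passes its speed limit or range.

## Robot

A 6-joint arm with a two-finger parallel gripper is mounted at the origin on the work surface. World frame = base frame: x ahead of the robot, y to its left, z up, the work surface at z = 0. Lengths are in mm, angles in rad, forces in N, time in s.
With the tool pointing down it reaches from about 300 to 775 mm from the base axis. Payload 14.6 kg.
Tool frame: the origin (TCP) lies at the very end of the fingers, on their centre line; the grasp point (between the pads) lies 19 mm behind it (grip_point_offset is the distance from the TCP to the grasp point, in mm); z points along the fingers, y is the line along which they close (so a half turn about z gives the same grasp; the last joint's range is limited). The gripper opens to 94 mm and grips with 3 to 60 N. Pads are 16 mm wide; open, the fingers measure 119 mm over their backs; the gripper's body (75 mm by 177 mm) begins 78 mm behind the grasp point.
Start: joints at [-1.233, 0.3, 1.521, -0, 1.321, -0.067], TCP at [216.601, -505.542, 205.446] pointing down, gripper open.
Joint ranges: [-3.03, 3.03], [-0.79, 2.21], [0.23, 2.52], [-1.04, 4.18], [0, 3.07], [-2.55, 2.55]. Speed limits (rad/s): [2.22, 2.22, 2.57, 3.14, 3.14, 3.14].

## Interface

Orientations are given as [roll, pitch, yaw] about the fixed x, y, z axes, in that order (R = Rz(yaw) Ry(pitch) Rx(roll)).
In Python, from cell import read_state, camera, camera_info, sign_off, grip_point_offset gives the robot as it stands.
- The arm moves only by the shell command python3 -m handwheel 'ROWS' [FORCE]. ROWS is text: rows parted by semicolons, each of 5 numbers parted by spaces: the shift along the world's x, y, z in units of 40 mm (1.0 is 40 mm), then the turn about the world's z in units of 5 degrees (1.0 is 5 degrees), then the closure, from 0 (fully open) to 1 (shut). In form: dx dy dz yaw gripper; .... A call has 1 to 12 rows; each row shifts and turns the commanded pose from where the row before left it; what a row does not reach is not made up. A row lasts 1/12 s, in which the tool goes at most 41.7 mm and 7.16 degrees, less where a joint would pass 70% of its speed; a pose out of reach is approached as far as the arm can. A call is refused whole if a number of a shift passes 1 or a number of a turn 1, either way. A call with a gripper value outside its range is refused whole. The fingers move at their own pace and stop on an object; FORCE is the grip in N (left out, the last holds). Time passes only in rows, so rows that do not move let the fingers close. It gives the time, the measured TCP pose, the force, the opening and the grip force at its end, in the units of the state.
- read_state(): the state, without advancing time (a new reading comes with each control period).
- camera(name): name is "side" or "top"; returns (picture, depth): 384x512x3 uint8, red, green, blue; 384x512 float32, mm along the optical axis (not along the pixel's ray), 0 where there is no reading.
- camera_info(name): a dict with "intrinsics" (3x3 intrinsics, pixels), "k1" (the pictures are not rectified: a ray, as slopes to the right and down, at radius r is drawn at 1 + k1 r^2 times it, then the intrinsics apply), "world_from_camera" (4x4, takes a point from camera to world coordinates). Camera axes: x right, y down, z forward; pixel columns grow to the right and rows downward; lengths in mm; the calibration is good to about 2 mm. A picture is of the moment at which its call begins. camera_info takes no time and is no camera call.
- sign_off(): hands the job in; it is judged then, once.
The state is a dict: "clock": time; "joints": joint angles; "qd": joint speeds; "effort": joint torques, N m; "eef_pos": TCP position; "eef_rot": TCP orientation; "wrist_force": force on the tool from outside, world axes, zero at the start; "moment": the same for the moment, N m; "finger_gap": finger opening in mm; "finger_force": force on a finger pad.
Only numpy, scipy, OpenCV 4.12 (cv2) and the standard library are available. Lean on these libraries where they do the work, as an engineer would, in place of code of your own. Each camera call takes 0.05 s, during which the arm holds its last target. There are 200 camera calls.

## Working session

There is one attempt and no reset: what is moved stays moved. The work goes in short steps, Python scripts to look and compute and a shell command to move; the robot and the scene stay as the last step left them, time stands still between calls to the robot, and variables do not carry over. Pictures are saved under pics/ and viewed, at most 10 in all, crops included, and the job is handed in when it is done.

```bash
mkdir -p pics
cat > h.py <<'E'
import numpy as np, cv2
from cell import read_state, camera, camera_info
def grab(n,f=None):
    p,d=camera(n)
    if f: cv2.imwrite('pics/'+f,cv2.cvtColor(p,cv2.COLOR_RGB2BGR))
    return p,d
def pts(n,uv,d):
    i=camera_info(n);K=np.array(i['intrinsics']);T=np.array(i['world_from_camera'])
    uv=np.asarray(uv,float).reshape(-1,1,2)
    s=cv2.undistortPoints(uv,K,np.array([i['k1'],0,0,0,0.])).reshape(-1,2)
    c=np.c_[s,np.ones(len(s))]*np.asarray(d,float).reshape(-1,1)
    return c@T[:3,:3].T+T[:3,3]
def cloud(n,d):
    v,u=np.mgrid[:384,:512]
    P=pts(n,np.c_[u.ravel(),v.ravel()],d.ravel()).reshape(384,512,3); P[d==0]=np.nan
    return P
E
python3 - <<'E'
from h import *
a,da=grab('top','t0.png');b,db=grab('side','s0.png')
np.savez('f0.npz',a=a,da=da,b=b,db=db)
for n in('top','side'):print(np.round(np.array(camera_info(n)['world_from_camera']),2).tolist())
print(read_state())
E
```

```text
[[0.02, -0.99, 0.1, 370.8], [-1.0, -0.02, -0.02, 83.74], [0.02, -0.1, -0.99, 1634.14], [0.0, 0.0, 0.0, 1.0]]
[[-0.99, -0.11, 0.09, 397.01], [-0.14, 0.67, -0.73, 1019.86], [0.01, -0.74, -0.67, 978.15], [0.0, 0.0, 0.0, 1.0]]
{'clock': 0.1, 'joints': array([-1.23260963e+00,  3.00408439e-01,  1.52149505e+00,  3.97926561e-06,
        1.32070445e+00, -6.65690629e-02]), 'qd': array([ 8.76876611e-04, -2.40875196e-03, -2.20910414e-03,  3.05333439e-04,
       -1.81100559e-03, -6.82108637e-05]), 'effort': array([ 1.55457914e-03, -5.32649946e+01, -3.53286195e+01,  7.10146339e-02,
        2.34560575e-02, -6.10813800e-05]), 'eef_pos': array([ 216.52523804, -505.33855446,  204.9570947 ]), 'eef_rot': array([-3.14057987e+00, -7.13825677e-05,  4.04754742e-01]), 'wrist_force': array([ 0.61596458, -0.20216001, -0.37057815]), 'moment': array([0.01608322, 0.06756844, 0.01570269]), 'finger_force': 0.0, 'finger_gap': 94.23967834497256}
```

View pics/t0.png

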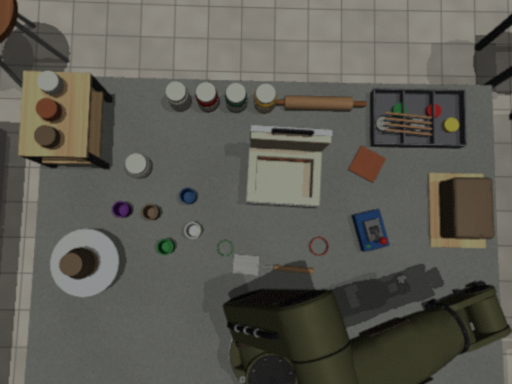

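View pics/s0.png

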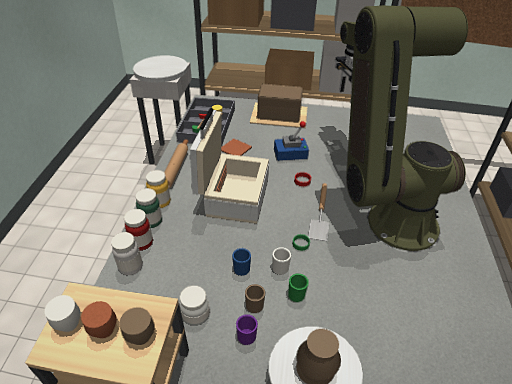

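The top view shows the clay cup at (152,212), white at (193,231), blue at (188,196), green (166,246) and purple (122,209). The kiln is at (285,178) with its lid upright at row 135, and the control box is at (370,230) with the red tip at (383,241).

Run:
```python
from h import *
f=np.load('f0.npz');P=cloud('top',f['da']);a=f['a'];S=cloud('side',f['db']);b=f['b']
def box(P,v0,v1,u0,u1): return P[v0:v1,u0:u1].reshape(-1,3)
for n,(u,v) in dict(clay=(152,212),white=(193,231),blue=(188,196),green=(166,246),purple=(122,209)).items():
    q=box(P,v-14,v+15,u-14,u+15); q=q[(q[:,2]>56)&(q[:,2]<80)]
    c,r=cv2.minEnclosingCircle(q[:,:2].astype(np.float32)); print(n,np.round(c),round(r),np.round(np.median(q[:,2])),len(q))
for n,(u,v) in dict(clay=(255,297),white=(281,260),blue=(241,262)).items():
    q=box(S,v-18,v+19,u-14,u+15); q=q[(q[:,2]>60)&(q[:,2]<80)]
    c,r=cv2.minEnclosingCircle(q[:,:2].astype(np.float32)); print('side',n,np.round(c),round(r),len(q))
# kiln rim
q=box(P,140,212,240,330); q=q[(q[:,2]>92)&(q[:,2]<108)]
print('rim',cv2.minAreaRect(q[:,:2].astype(np.float32)),len(q))
# lid handle/top
q=box(P,115,160,240,340); q=q[q[:,2]>250]; print('lid top',np.nanmin(q,0),np.nanmax(q,0),cv2.minAreaRect(q[:,:2].astype(np.float32)))
q=q[q[:,2]>305];print('handle',len(q),q.mean(0) if len(q) else '', q.min(0) if len(q) else'',q.max(0) if len(q) else'')
# control box
q=box(P,205,255,345,395); q=q[(q[:,2]>44)&(q[:,2]<56)]; print('box',cv2.minAreaRect(q[:,:2].astype(np.float32)),len(q))
for n,im,C,(v0,v1,u0,u1) in(('top',a,P,(205,255,345,395)),('side',b,S,(110,160,270,320))):
    w=im.astype(int);m=(w[...,0]>120)&(w[...,1]<70)&(w[...,2]<70);k=np.zeros_like(m);k[v0:v1,u0:u1]=1;m&=k
    print(n,'red',m.sum(),np.round(np.nanmedian(C[m],0)),np.argwhere(m).mean(0))
```

```text
clay [470. 402.] 28 67.0 89
white [410. 257.] 28 66.0 82
blue [528. 278.] 28 67.0 81
green [354. 347.] 28 66.0 87
purple [477. 499.] 28 67.0 93
side clay [476. 425.] 54 173
side white [397. 282.] 60 150
side blue [526. 275.] 30 136
rim ((592.9148559570312, -44.52809143066406), (240.46510314941406, 183.81101989746094), 88.09037780761719) 1694
lid top [ 670.07643144 -171.38840615  250.15445862] [717.95920115  72.4981862  338.23878829] ((694.9190673828125, -48.72118377685547), (243.92129516601562, 42.01930618286133), 87.4963150024414)
handle 207 [691.44145444 -47.55426184 325.53185893] [ 682.79321872 -108.38118621  307.43830719] [701.02413884  12.35322607 338.23878829]
box ((422.9296875, -348.3934326171875), (132.81802368164062, 93.22345733642578), 15.937673568725586) 588
top red 3 [ 384. -360.  152.] [240.66666667 383.66666667]
side red 17 [ 384. -358.  150.] [124.94117647 302.52941176]
```

```bash
R="x"; python3 -m handwheel '0.26 0.94 0 0.2 0;0.26 0.94 0 0.2 0;0.26 0.94 0 0.2 0;0.26 0.94 0 0.2 0;0.26 0.94 0 0.2 0;0.26 0.94 0 0.2 0;0.26 0.94 0 0.2 0;0.26 0.94 0 0.2 0;0.26 0.94 0 0.2 0;0.26 0.94 0 0.2 0;0.26 0.94 0 0.2 0;0.26 0.94 0 0.2 0' 20
```

```text
clock: 1.1
eef_pos: [341.2, -52.5, 205.5]
eef_rot: [3.141, -0.0, 0.615]
wrist_force: [0.7, 0.0, -0.2]
finger_gap: 94.2
finger_force: 0.0
```

```bash
python3 -m handwheel '0.27 0.94 0 0.2 0;0.27 0.94 0 0.2 0;0.27 0.94 0 0.2 0;0.27 0.94 0 0.2 0;0.27 0.94 0 0.2 0;0.27 0.94 0 0.2 0;0.27 0.94 0 0.2 0;0.27 0.94 0 0.2 0;0.27 0.94 0 0.2 0;0.27 0.94 0 0.2 0;0.27 0.94 0 0.2 0;0.27 0.94 0 0 0' && python3 -m handwheel '0 0 0 0 0;0 0 0 0 0'
```

```text
clock: 2.1
eef_pos: [470.9, 398.8, 204.9]
eef_rot: [-3.141, 0.001, 0.808]
wrist_force: [0.7, -0.8, 0.3]
finger_gap: 93.7
finger_force: 0.0
clock: 2.27
eef_pos: [470.6, 397.9, 203.8]
eef_rot: [-3.141, 0.002, 0.808]
wrist_force: [-0.4, -0.7, 0.0]
finger_gap: 94.1
finger_force: 0.0
```

Run:
```python
from h import *
b,db=grab('side','s1.png')
# cup rim & foot extents by brown colour in side view
S=cloud('side',db)
q=S[275:315,238:275].reshape(-1,3);q=q[(q[:,2]>62)&(q[:,2]<75)]
print(len(q),np.nanmin(q,0),np.nanmax(q,0),b[300,255])
```

```text
141 [442.0783251  372.18500772  62.3762438 ] [496.02562114 472.48572323  72.85606779] [89 74 61]
```

View pics/s1.png

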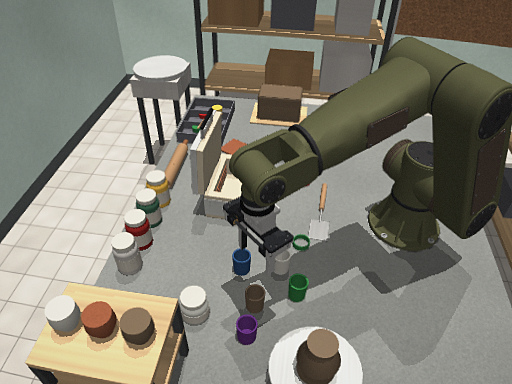

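The side view shows the gripper straight above the clay cup at (255,297), with clear space around it.

```bash
python3 -m handwheel '0 0.1 -0.8 0 0;0 0 -0.9 0 0;0 0 -0.9 0 0;0 0 -0.8 0 0;0 0 -0.6 0 0;0 0 -0.4 0 0;0 0 -0.25 0 0;0 0 0 0 0;0 0 0 0 0' && python3 -m handwheel '0 0 0 0 1;0 0 0 0 1;0 0 0 0 1;0 0 0 0 1;0 0 0 0 1;0 0 0 0 1;0 0 0 0 1;0 0 0 0 1' 15
```

```text
clock: 3.07
eef_pos: [471.4, 400.5, 20.4]
eef_rot: [3.141, -0.001, 0.806]
wrist_force: [1.1, 0.2, 0.6]
finger_gap: 93.8
finger_force: 0.0
clock: 3.73
eef_pos: [471.0, 401.0, 19.6]
eef_rot: [-3.141, -0.0, 0.806]
wrist_force: [-0.5, 0.7, 1.5]
finger_gap: 56.2
finger_force: 15.0
```

```bash
python3 -m handwheel '0 0 0.4 0 1;0 0 0.8 0 1;0 0 0.9 0 1;0 0 0.9 0 1;0 0 0.9 0 1;0 0 0.6 0 1' && python3 -m handwheel '0.25 -0.5 0 -0.8 1;0.25 -0.93 0 -0.8 1;0.25 -0.93 0 -0.8 1;0.25 -0.93 0 -0.8 1;0.25 -0.93 0 -0.8 1;0.25 -0.93 0 -0.8 1;0.25 -0.93 0 -0.8 1;0.25 -0.93 0 -0.8 1;0.25 -0.93 0 -0.8 1;0.25 -0.93 0 -0.8 1;0.25 -0.93 0 -0.8 1;0.25 -0.93 0 -0.8 1' && python3 -m handwheel '0 -0.4 0 0 1;0 0 0 0 1;0 0 0 0 1;0 0 0 0 1'
```

```text
clock: 4.23
eef_pos: [471.3, 401.1, 203.1]
eef_rot: [3.141, -0.003, 0.806]
wrist_force: [0.1, 0.7, -1.4]
finger_gap: 55.6
finger_force: 15.0
clock: 5.23
eef_pos: [591.0, -30.3, 199.3]
eef_rot: [3.142, 0.0, -0.035]
wrist_force: [-0.0, 0.4, -1.4]
finger_gap: 55.8
finger_force: 15.0
clock: 5.57
eef_pos: [590.8, -43.5, 199.3]
eef_rot: [-3.141, 0.0, -0.031]
wrist_force: [0.8, 0.3, -1.1]
finger_gap: 56.0
finger_force: 15.0
```

```bash
python3 -m handwheel '0.05 0 -0.6 0 1;0 0 -0.7 0 1;0 0 -0.7 0 1;0 0 -0.6 0 1;0 0 -0.5 0 1;0 0 -0.4 0 1;0 0 -0.2 0 1;0 0 -0.1 0 1;0 0 0 0 1;0 0 0 0 1'
```

```text
clock: 6.4
eef_pos: [593.5, -44.0, 48.4]
eef_rot: [3.142, -0.001, -0.031]
wrist_force: [-0.5, -0.2, -1.6]
finger_gap: 56.0
finger_force: 15.0
```

```bash
python3 -m handwheel '0 0 -0.05 0 1;0 0 -0.05 0 1;0 0 0 0 1;0 0 0 0 1'; python3 -c "
from cell import *
print(camera('side') and read_state()['wrist_force'])"
```

```text
clock: 6.73
eef_pos: [593.6, -44.2, 44.4]
eef_rot: [-3.141, -0.002, -0.032]
wrist_force: [1.0, 3.1, 5.4]
finger_gap: 55.7
finger_force: 15.0
[0.0180965  2.8379237  6.24606447]
```

```bash
python3 -m handwheel '0 0 0 0 0;0 0 0 0 0;0 0 0 0 0;0 0 0 0 0;0 0 0 0 0;0 0 0 0 0;0 0 0 0 0' && python3 -m handwheel '0 0 0.3 0 0;0 0 0.6 0 0;-0.2 0 0.9 0 0;-0.2 0 0.9 0 0;-0.2 0 0.9 0 0;-0.2 0 0.9 0 0;-0.2 0 0.9 0 0;0 0 0.9 0 0;0 0 0.9 0 0;0 0 0.7 0 0;0 0 0 0 0;0 0 0 0 0'
```

```text
clock: 7.37
eef_pos: [593.0, -44.4, 43.4]
eef_rot: [3.142, 0.0, -0.032]
wrist_force: [0.2, -0.3, 0.4]
finger_gap: 93.5
finger_force: 0.0
clock: 8.37
eef_pos: [553.0, -44.3, 361.4]
eef_rot: [3.141, -0.003, -0.031]
wrist_force: [0.3, 0.0, -0.3]
finger_gap: 93.8
finger_force: 0.0
```

```bash
python3 -m handwheel '0 0 0 1 0;0 0 0 1 0;0 0 0 1 0;0 0 0 1 0;0 0 0 1 0;0 0 0 1 0;0 0 0 1 0;0 0 0 1 0;0 0 0 1 0;0 0 0 1 0;0 0 0 1 0;0 0 0 1 0' && python3 -m handwheel '0 0 0 1 0;0 0 0 1 0;0 0 0 1 0;0 0 0 1 0;0 0 0 1 0;0 0 0 1 0;0 0 0 0 0;0 0 0 0 0'
python3 - <<'E'
from h import *
b,db=grab('side','s2.png');cv2.imwrite('pics/s2c.png',cv2.resize(cv2.imread('pics/s2.png')[60:300,150:410],None,fx=2.4,fy=2.4))
E
```

```text
clock: 9.37
eef_pos: [552.6, -44.3, 358.3]
eef_rot: [-3.14, 0.001, 1.02]
wrist_force: [-0.4, -0.8, -0.2]
finger_gap: 93.5
finger_force: 0.0
clock: 10.03
eef_pos: [552.7, -44.3, 358.7]
eef_rot: [-3.14, -0.0, 1.537]
wrist_force: [0.7, 1.0, -0.2]
finger_gap: 94.1
finger_force: 0.0
```

View pics/s2c.png

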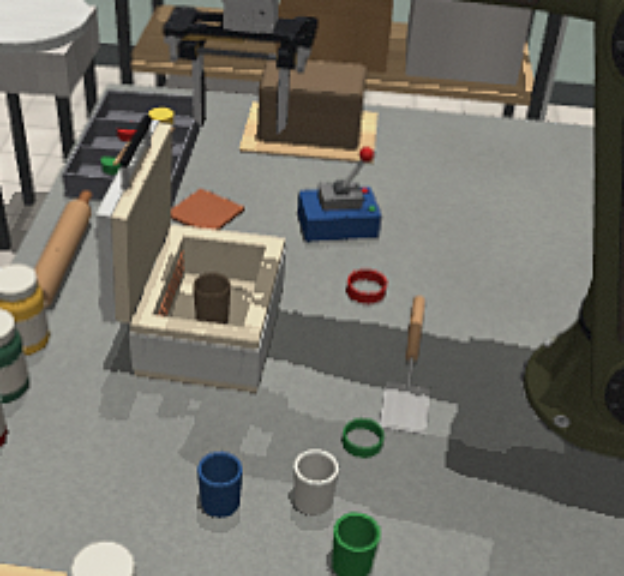

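The crop shows the clay cup upright inside the kiln at (212,297) and the lid's black handle bar at (133,140). The arm is clear of both.

```bash
python3 -m handwheel '0.6 -0.09 0 0 0;0.8 0 0 0 0;0.8 0 0 0 0;0.7 0 0 0 0;0.56 0 0 0 0;0 0 0 0 0;0 0 0 0 0'
python3 - <<'E'
from h import *
b,db=grab('side');S=cloud('side',db)
q=S[100:150,190:225];w=b[100:150,190:225].astype(int).sum(-1);q=q[(w<110)];q=q[(q[:,2]>300)&(q[:,2]<345)&(q[:,0]<730)]
print(len(q),np.median(q,0),q.min(0),q.max(0))
E
```

```text
clock: 10.67
eef_pos: [691.9, -47.9, 357.4]
eef_rot: [-3.139, -0.0, 1.537]
wrist_force: [-0.5, 0.2, 0.4]
finger_gap: 94.1
finger_force: 0.0
87 [689.91273834 -46.48116508 326.75433462] [ 683.46957244 -106.77294133  317.95090794] [697.6661231   13.25113692 331.34822449]
```

```bash
python3 -m handwheel '0 0 -0.4 0 0;0 0 -0.5 0 0;0 0 -0.3 0 0;0 0 -0.15 0 0;0 0 0 0 0' 12 && python3 -m handwheel '0 0 0 0 0.7;0 0 0 0 0.7;0 0 0 0 0.7;0 0 0 0 0.7;0 0 0 0 1;0 0 0 0 1;0 0 0 0 1;0 0 0 0 1;0 0 0 0 1;0 0 0 0 1;0 0 0 0 1'
```

```text
clock: 11.13
eef_pos: [690.5, -47.9, 305.3]
eef_rot: [-3.141, -0.0, 1.538]
wrist_force: [0.5, -0.4, -0.2]
finger_gap: 94.1
finger_force: 0.0
clock: 12.05
eef_pos: [691.4, -48.0, 305.4]
eef_rot: [-3.142, 0.0, 1.539]
wrist_force: [-1.0, 0.2, -0.1]
finger_gap: 24.2
finger_force: 0.0
```

```bash
python3 -m handwheel '0 0 0 0 1;0 0 0 0 1;0 0 0 0 1;0 0 0 0 1'
python3 - <<'E'
import numpy as np
# bar centre on arc: hinge (683,100), r=220.9
X=lambda t:683-220*np.cos(t)+20*np.sin(t); Z=lambda t:100+220*np.sin(t)+20*np.cos(t)
for t in np.arange(1.52,-.01,-.08): print(round(t,2),round(X(t),1),round(Z(t)-19,1),'step',np.round([(X(t-.04)-X(t))/40,(Z(t-.04)-Z(t))/40,(X(t-.08)-X(t-.04))/40,(Z(t-.08)-Z(t-.04))/40],3))
E
```

```text
clock: 12.38
eef_pos: [691.5, -47.9, 305.5]
eef_rot: [3.141, 0.0, 1.539]
wrist_force: [2.9, -0.2, 0.0]
finger_gap: 13.4
finger_force: 12.0
1.52 691.8 301.7 step [-0.221  0.004 -0.221 -0.004]
1.44 674.1 301.7 step [-0.22  -0.013 -0.22  -0.022]
1.36 656.5 300.3 step [-0.219 -0.031 -0.217 -0.04 ]
1.28 639.1 297.5 step [-0.216 -0.048 -0.213 -0.057]
1.2 621.9 293.3 step [-0.211 -0.065 -0.208 -0.074]
1.12 605.2 287.7 step [-0.205 -0.082 -0.202 -0.09 ]
1.04 588.9 280.9 step [-0.198 -0.098 -0.194 -0.106]
0.96 573.2 272.7 step [-0.189 -0.114 -0.185 -0.121]
0.88 558.2 263.3 step [-0.18  -0.128 -0.174 -0.135]
0.8 544.1 252.8 step [-0.169 -0.142 -0.163 -0.149]
0.72 530.8 241.1 step [-0.157 -0.155 -0.151 -0.162]
0.64 518.5 228.4 step [-0.144 -0.167 -0.137 -0.173]
0.56 507.2 214.8 step [-0.13  -0.178 -0.123 -0.183]
0.48 497.1 200.3 step [-0.116 -0.188 -0.108 -0.193]
0.4 488.2 185.1 step [-0.1   -0.197 -0.092 -0.201]
0.32 480.5 169.2 step [-0.084 -0.204 -0.076 -0.207]
0.24 474.1 152.7 step [-0.068 -0.21  -0.059 -0.213]
0.16 469.0 135.8 step [-0.051 -0.215 -0.042 -0.217]
0.08 465.3 118.5 step [-0.033 -0.218 -0.024 -0.22 ]
-0.0 463.0 101.0 step [-0.016 -0.22  -0.007 -0.221]
```

```bash
python3 -m handwheel '-0.1 0 0 0 1;-0.16 0 0 0 1;-0.17 0.01 -0.01 0 1;-0.17 0 -0.01 0 1;-0.16 0.01 -0.02 0 1;-0.16 0 -0.02 0 1;-0.16 0.01 -0.03 0 1;-0.16 0 -0.03 0 1;-0.16 0.01 -0.04 0 1;-0.16 0 -0.04 0 1;-0.16 0.01 -0.05 0 1;-0.16 0.01 -0.05 0 1' 20
python3 - <<'E'
import numpy as np
X=lambda t:683-220*np.cos(t)+20*np.sin(t); Z=lambda t:100+220*np.sin(t)+20*np.cos(t)
for t in np.arange(1.18,0.01,-.06): print(round(t,2),round(X(t),1),round(Z(t)-19+3.7,1),'half-step',np.round([(X(t-.06)-X(t))/80,(Z(t-.06)-Z(t))/80],3))
E
```

```text
clock: 13.38
eef_pos: [615.8, -45.2, 293.7]
eef_rot: [3.14, -0.0, 1.539]
wrist_force: [1.9, 0.8, 1.0]
finger_gap: 13.3
finger_force: 20.0
1.18 617.7 295.7 half-step [-0.157 -0.054]
1.12 605.2 291.4 half-step [-0.153 -0.063]
1.06 592.9 286.4 half-step [-0.149 -0.072]
1.0 581.0 280.6 half-step [-0.145 -0.081]
0.94 569.4 274.2 half-step [-0.139 -0.089]
0.88 558.2 267.0 half-step [-0.134 -0.098]
0.82 547.5 259.2 half-step [-0.128 -0.105]
0.76 537.3 250.8 half-step [-0.121 -0.113]
0.7 527.6 241.7 half-step [-0.114 -0.12 ]
0.64 518.5 232.1 half-step [-0.107 -0.127]
0.58 509.9 222.0 half-step [-0.099 -0.133]
0.52 502.0 211.4 half-step [-0.091 -0.139]
0.46 494.7 200.3 half-step [-0.082 -0.144]
0.4 488.2 188.8 half-step [-0.074 -0.148]
0.34 482.3 176.9 half-step [-0.065 -0.153]
0.28 477.1 164.7 half-step [-0.055 -0.156]
0.22 472.7 152.2 half-step [-0.046 -0.159]
0.16 469.0 139.5 half-step [-0.036 -0.162]
0.1 466.1 126.6 half-step [-0.026 -0.164]
0.04 464.0 113.5 half-step [-0.017 -0.165]
```

```bash
python3 -m handwheel '-0.16 0.01 -0.05 0 1;-0.16 0 -0.05 0 1;-0.15 0.01 -0.06 0 1;-0.15 0 -0.06 0 1;-0.15 0.01 -0.07 0 1;-0.15 0 -0.07 0 1;-0.15 0.01 -0.08 0 1;-0.14 0 -0.08 0 1;-0.14 0.01 -0.09 0 1;-0.14 0 -0.09 0 1;-0.13 0 -0.1 0 1;-0.13 0.01 -0.1 0 1'
```

```text
clock: 14.38
eef_pos: [545.6, -43.1, 257.0]
eef_rot: [-3.141, -0.0, 1.539]
wrist_force: [2.5, 2.1, -2.0]
finger_gap: 13.1
finger_force: 20.0
```

```bash
python3 -m handwheel '-0.13 0.01 -0.11 0 1;-0.12 0 -0.11 0 1;-0.12 0.01 -0.11 0 1;-0.12 0 -0.12 0 1;-0.11 0.01 -0.12 0 1;-0.11 0 -0.12 0 1;-0.11 0.01 -0.12 0 1;-0.1 0 -0.13 0 1;-0.1 0.01 -0.13 0 1;-0.09 0 -0.13 0 1;-0.09 0 -0.14 0 1;-0.09 0 -0.14 0 1'
```

```text
clock: 15.38
eef_pos: [494.2, -41.0, 197.7]
eef_rot: [-3.142, -0.0, 1.539]
wrist_force: [0.3, 2.7, -1.1]
finger_gap: 13.4
finger_force: 20.0
```

```bash
python3 -m handwheel '-0.08 0 -0.14 0 1;-0.08 0 -0.14 0 1;-0.07 0.01 -0.14 0 1;-0.07 0 -0.14 0 1;-0.06 0 -0.14 0 1;-0.06 0.01 -0.14 0 1;-0.06 0 -0.14 0 1;-0.05 0 -0.14 0 1;-0.05 0 -0.14 0 1;-0.04 0 -0.14 0 1;-0.04 0 -0.14 0 1;-0.04 0 -0.14 0 1' && python3 -m handwheel '-0.03 0 -0.13 0 1;-0.02 0 -0.12 0 1;-0.02 0 -0.1 0 1;-0.02 0 -0.09 0 1;-0.01 0 -0.08 0 1;-0.01 0 -0.06 0 1;0 0 -0.04 0 1;0 0 0 0 1;0 0 0 0 1'
```

```text
clock: 16.38
eef_pos: [467.3, -40.2, 130.8]
eef_rot: [3.139, -0.0, 1.539]
wrist_force: [10.7, 5.3, -3.4]
finger_gap: 13.4
finger_force: 20.0
clock: 17.13
eef_pos: [463.4, -40.1, 106.2]
eef_rot: [3.138, -0.001, 1.539]
wrist_force: [12.3, 4.8, -7.4]
finger_gap: 13.5
finger_force: 20.0
```

```bash
python3 -m handwheel '0.04 0 -0.03 0 1;0.02 0 -0.03 0 1;0 0 -0.03 0 1;0 0 0 0 1;0 0 0 0 1'
```

```text
clock: 17.55
eef_pos: [463.5, -40.5, 103.3]
eef_rot: [-3.139, 0.0, 1.539]
wrist_force: [-14.8, 1.6, 21.7]
finger_gap: 13.3
finger_force: 20.0
```

```bash
python3 -m handwheel '-0.03 0 0.03 0 1;0 0 0 0 1;0 0 0 0 1'
python3 - <<'E'
from h import *
b,db=grab('side');S=cloud('side',db)
q=S.reshape(-1,3);q=q[(q[:,2]>115)&(q[:,2]<170)&(abs(q[:,1]-30)<30)&(q[:,0]>515)&(q[:,0]<665)]
print(len(q),np.polyfit(q[:,0],q[:,2],1),np.median(q,0))
E
```

```text
clock: 17.8
eef_pos: [463.4, -40.5, 103.7]
eef_rot: [3.141, 0.0, 1.539]
wrist_force: [3.2, -0.8, -2.3]
finger_gap: 13.4
finger_force: 20.0
530 [8.08883572e-04 1.42352987e+02] [590.36600293  30.54784832 142.72591667]
```

The lid is shut: its top is level at z≈142. The gap behind the bar only takes one finger, so I'll open slightly and lift out.

```bash
python3 -m handwheel '0 0 0 0 0.7;0 0 0 0 0.7;0 0 0 0 0.7;0 0 0 0 0.7' && python3 -m handwheel '0 0 0.2 0 0.7;0 0 0.4 0 0.7;0 0 0.6 0 0.7;-0.4 0 0.8 0 1;-0.8 0 0.6 0 1;-0.8 -0.2 0 0 1;-0.8 -0.4 0 0 1;0 0 0 0 1'
python3 - <<'E'
from h import *
b,db=grab('side','s3.png');a,da=grab('top')
cv2.imwrite('pics/s3c.png',cv2.resize(b[60:300,150:410,::-1],None,fx=2.4,fy=2.4))
for n,im,d,(v0,v1,u0,u1) in(('top',a,da,(205,255,345,395)),('side',b,db,(110,160,270,320))):
    C=cloud(n,d);w=im.astype(int);m=(w[...,0]>120)&(w[...,1]<70)&(w[...,2]<70);k=np.zeros_like(m);k[v0:v1,u0:u1]=1;m&=k
    print(n,m.sum(),np.round(C[m]).mean(0) if m.any() else '')
E
```

```text
clock: 18.18
eef_pos: [463.3, -40.4, 103.8]
eef_rot: [-3.141, 0.0, 1.539]
wrist_force: [-0.1, -0.0, -0.7]
finger_gap: 27.9
finger_force: 0.0
clock: 18.85
eef_pos: [348.1, -65.2, 208.7]
eef_rot: [3.14, 0.001, 1.539]
wrist_force: [-0.8, 0.6, -0.7]
finger_gap: 1.2
finger_force: 0.0
top 0 
side 12 [ 384.5        -359.83333333  134.75      ]
```

View pics/s3c.png

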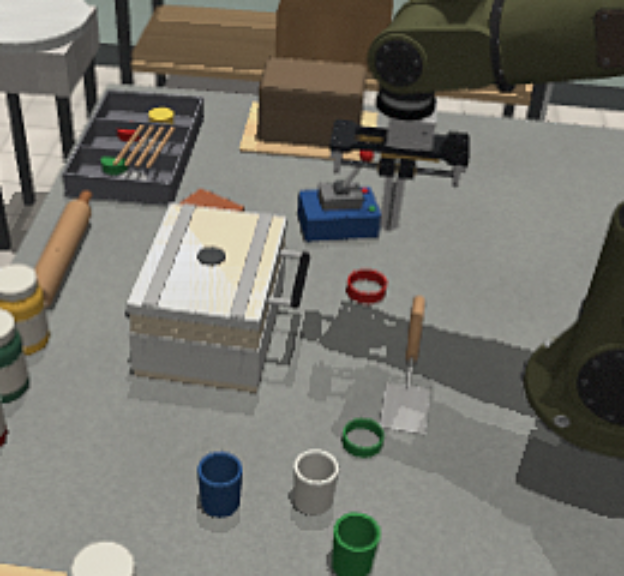

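The kiln is closed. The blue cup at (220,483) and white cup at (315,480) haven't moved, and the red tip is at (367,155), still at off.

```bash
python3 -m handwheel '0 -0.6 0 -1 1;0 -0.6 0 -1 1;0 -0.6 0 -1 1;0 -0.6 0 -1 1;0 -0.6 0 -1 1;0 -0.6 0 -1 1;0 -0.6 0 -1 1;0 -0.6 0 -1 1;0 -0.6 0 -1 1;0 -0.6 0 -1 1;0 -0.6 0 -1 1;0 -0.6 0 -1 1' && python3 -m handwheel '0 -0.45 0 -1 1;0 0 0 -1 1;0 0 0 -0.5 1;0 0 0 0 1;0 0 0 0 1'
```

```text
clock: 19.95
eef_pos: [352.2, -353.6, 207.5]
eef_rot: [-3.141, 0.0, 0.488]
wrist_force: [0.5, 0.1, 0.3]
finger_gap: 0.6
finger_force: 0.0
clock: 20.37
eef_pos: [352.1, -370.3, 207.5]
eef_rot: [-3.141, 0.0, 0.276]
wrist_force: [-0.6, 0.2, 0.7]
finger_gap: 0.1
finger_force: 0.0
```

```bash
python3 -m handwheel '-0.1 0 -0.6 0 1;0 0 -0.7 0 1;0 0 -0.5 0 1;0 0 -0.25 0 1;0 0 0 0 1;0 0 0 0 1' && python3 -m handwheel '0.2 0.06 0 0 1;0.25 0.07 0 0 1;0.25 0.07 0 0 1;0.25 0.07 0 0 1;0.25 0.07 0 0 1;0.25 0.07 0 0 1;0.25 0.07 0 0 1;0.25 0.07 0 0 1;0.15 0.04 0 0 1;0.1 0.03 0 0 1;0 0 0 0 1;0 0 0 0 1'
```

```text
clock: 20.87
eef_pos: [347.8, -370.5, 126.4]
eef_rot: [3.141, -0.0, 0.275]
wrist_force: [0.1, -0.6, 0.6]
finger_gap: 0.5
finger_force: 0.0
clock: 21.87
eef_pos: [435.4, -345.5, 125.7]
eef_rot: [-3.141, -0.0, 0.274]
wrist_force: [-0.0, -0.1, 0.7]
finger_gap: 0.4
finger_force: 0.0
```

```bash
python3 -m handwheel '0.06 0.02 0 0 1;0.06 0.02 0 0 1;0 0 0 0 1;0 0 0 0 1'; python3 -m handwheel '0.05 0.01 0 0 1;0 0 0 0 1;0 0 0 0 1'
```

```text
clock: 22.2
eef_pos: [438.4, -344.7, 125.6]
eef_rot: [-3.141, 0.004, 0.273]
wrist_force: [-12.3, -4.5, 2.0]
finger_gap: 0.6
finger_force: 5.9
clock: 22.45
eef_pos: [438.9, -344.6, 125.5]
eef_rot: [-3.14, 0.007, 0.273]
wrist_force: [-24.8, -5.6, 6.2]
finger_gap: 0.6
finger_force: 11.6
```

At the stop. I'll back off, rise clear and check.

```bash
python3 -m handwheel '-0.2 -0.06 0 0 1;-0.5 -0.14 0 0 1;-0.5 -0.14 0.3 0 1;-0.5 -0.14 0.8 0 1;-0.6 0 0.8 0 1;-0.6 -0.3 0.4 0 1;-0.3 -0.5 0 0 1;0 0 0 0 1;0 0 0 0 1'
python3 - <<'E'
from h import *
b,db=grab('side','s4.png');a,da=grab('top','t4.png')
cv2.imwrite('pics/t4c.png',cv2.resize(a[100:270,110:410,::-1],None,fx=2.6,fy=2.6))
cv2.imwrite('pics/s4c.png',cv2.resize(b[60:300,150:410,::-1],None,fx=2.4,fy=2.4))
for n,im,d,(v0,v1,u0,u1) in(('top',a,da,(205,255,345,395)),('side',b,db,(105,160,260,320))):
    C=cloud(n,d);w=im.astype(int);m=(w[...,0]>110)&(w[...,1]<70)&(w[...,2]<70);k=np.zeros_like(m);k[v0:v1,u0:u1]=1;m&=k;m&=C[...,2]>115
    print(n,m.sum(),np.median(C[m],0) if m.any() else '')
E
```

```text
clock: 23.2
eef_pos: [313.7, -395.2, 217.9]
eef_rot: [3.141, -0.0, 0.272]
wrist_force: [0.1, -0.6, -0.8]
finger_gap: 0.1
finger_force: 0.0
top 11 [ 459.9526973  -338.31659358  152.46609392]
side 17 [ 457.19216943 -334.66732247  151.50092643]
```

View pics/s4c.png

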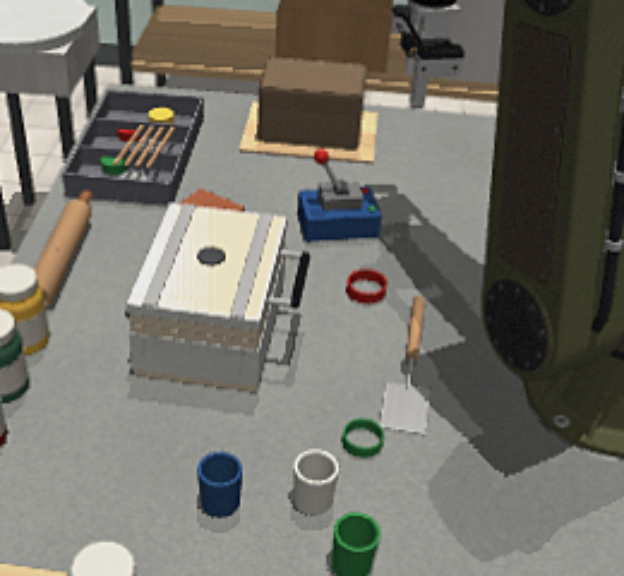

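The red tip has moved over to (321,155). It measures (460,-338), exactly the expected on position. The lid is still shut and the cups are undisturbed.

```bash
python3 -c "
from cell import sign_off
print(sign_off())"
```

```text
the job is handed in; nothing more can be done
None
```

The clay cup was set upright on the kiln floor, the lid was lowered gently until fully shut, the power lever is fully over, the white and blue cups were not moved, and the job is handed in.

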